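# Roll the eyepiece tube up the ramp and lock it

### The job

On the small ramp, push the black eyepiece tube slowly up the slope with your fingertips until it drops over the crest and lies home against the stop plate; do not pick it up, and keep a finger behind it so that it never rolls back or runs away on the slope. Then push the keeper rod beside the ramp all the way in by its upright knob, so that the rod bars the tube's way back. Leave the bottle, the spare eyepiece and the wooden box as they stand.

Things in the scene. Friction and masses are not known exactly. Their poses are not given: they have to be found in the camera images.
- ramp: Fixed grey metal ramp stand, 270 mm long, base plate 130 mm wide, 92 mm high. Origin: on the table, mid-stand. x points uphill (level), y to the left when facing uphill, z up. Side rails 6 mm thick, 100 mm apart inside, stand 12 mm proud of the deck. At x 64, y -68 mm an upright guide block (26 x 22 mm, top 92 mm above the table) carries the keeper rod.
- foot (a point): Foot of the sloping deck on its centre line: ramp x = -110 mm, deck surface 25 mm above the table. Here a cross lip 8 mm thick and 8 mm proud of the deck closes the foot; beyond it the space is free. From here the deck rises at 10 degrees to the crest.
- crest (a point): Crest on the centre line: ramp x = +80 mm, surface 58.5 mm above the table. Beyond it the floor falls at 10 degrees for 45 mm to the upright stop plate, whose face is at ramp x = +125 mm (top edge 90 mm above the table): this dip is the seat.
- deck: The sloping deck of the ramp (fixed to it). Origin: on the middle of its upper surface, on the centre line. x points up the slope along the surface, y as the ramp's y, z square to the surface. The deck reaches from x = -96.5 mm (foot lip) to x = +96.5 mm (crest).
- tube: Smooth black eyepiece tube, a cylinder 50 mm in diameter, 90 mm long, steel band at each end, glass in the end faces; about 0.25 kg, rolls very easily. Origin: its centre. Its y axis is the cylinder's axis, lying across the ramp; x and z turn as it rolls. It starts resting against the foot lip (centre at ramp x = -96 mm, 53 mm above the table).
- seat (a point): The point where the tube's centre lies when the tube is home against the stop plate: ramp x = +100 mm, y = 0, 80 mm above the table. Once its centre is past the crest (ramp x = +80 mm) the tube settles there and stays by itself.
- keeper (a joint): How far the keeper rod is in: 0 (out) to 0.045 m (fully in, hard end stop), moving along the ramp's +y, towards the tube's lane; starts at 0 to 0.01. It stays where left; pushing takes 1.5 to 3 N. Steel rod 10 mm in diameter, level, 79 mm above the table, at ramp x = 64 mm: it comes in just behind the seated tube, and bars the way if pushed in too early.
- keeper_knob (a point): Point on the axis of the keeper's upright black knob: a post 14 mm in diameter from 72 to 119 mm above the table, at the rod's outer end; the point lies 109 mm above the table, 10 mm below the knob's top. Knob axis at ramp x = 64 mm, y = -135 mm when out and -90 mm when fully in. The knob moves with the rod; outside it (further along the ramp's -y) the space is free.
- dropper: Bystander: upright white dropper bottle, 34 mm in diameter, 75 mm tall. Origin: centre of its underside.
- spare: Bystander: short black spare eyepiece standing upright, 48 mm in diameter at the top, 50 mm tall. Origin: centre of its underside.
- lensbox: Bystander: closed wooden lens box, 90 x 60 x 35 mm. Origin: centre of its underside.
Things that resemble listed ones, but are neither listed nor needed, are in the scene too. What is shaped like the tube but yellow is not meant.

How it is judged:
By the outcome, as a careful person would: the job done as asked, in the order asked, and still so for the second after the job is handed in, with the robot touching nothing.
It also fails if it takes over 54 s, if anything falls off the work surface, if the arm or the gripper's body presses on something with over 40 N, if the wrist force passes 120 N, or if a joint passes its speed limit or range.

### The arm

A 7-joint arm with a two-finger parallel gripper is mounted at the origin on the work surface. World frame = base frame: x ahead of the robot, y to its left, z up, the work surface at z = 0. Lengths are in mm, angles in rad, forces in N, time in s.
With the tool pointing down it reaches from about 350 to 900 mm from the base axis. Payload 8.1 kg.
Tool frame: the origin (TCP) lies at the very end of the fingers, on their centre line; the grasp point (between the pads) lies 19 mm behind it; z points along the fingers, y is the direction in which the jaws open and shut (so a half turn about z gives the same grasp; the last joint's range is limited). The gripper opens to 92 mm and grips with 3 to 60 N. Pads are 19 mm wide; open, the fingers measure 130 mm over their backs; the gripper's body (75 mm by 190 mm) begins 47 mm behind the grasp point.
Start: joints at [-1.369, 0.434, 0.025, 1.573, -0.012, 1.134, -0.075], TCP at [187.591, 596.197, 226.742] pointing down, gripper open.
Joint ranges: [-2.62, 2.62], [-0.44, 2.09], [-1.27, 1.32], [0.08, 2.57], [-1.32, 4.46], [0.12, 2], [-2.74, 2.74]. Speed limits (rad/s): [2.22, 2.22, 3.01, 3.01, 3.14, 3.14, 3.14].

### API

Orientations are given as a rotation vector (axis times angle).
In Python, from cell import bot, eyes gives the robot as it stands. The module is installed in compiled form; this text tells all that it offers.
- The arm moves only by the shell command python3 -m jog 'ROWS'. ROWS is JSON, a list of rows, each a list of 3 entries, a list of its own where there are three numbers: the turn, a rotation vector about the tool's x, y, z in rad, then the shift along the tool's x, y, z in m, then the opening in per cent of the stroke, from 0 (shut) to 100 (fully open). In form: [[[wx, wy, wz], [dx, dy, dz], grip], ...]. A call has 1 to 8 rows; each row shifts and turns the pose as measured when the row begins, along the tool's axes as they then stand; what a row does not reach is not made up. A row lasts 1/12 s, in which the tool goes at most 41.7 mm and 7.16 degrees, less where a joint would pass 70% of its speed; a pose out of reach is approached as far as the arm can. A call with a gripper value outside its range is refused whole. The fingers move at their own pace and stop on an object; the grip force is fixed at half the most. Time passes only in rows, so rows that do not move let the fingers close. It gives the time, the measured TCP pose, the force and the opening at its end, in the units of the state.
- bot.sense(): the state, without advancing time (a new reading comes with each control period).
- eyes.get_image(name): name is "scene" or "top" or "wrist"; returns the picture (480x640x3 uint8, blue, green, red); there is no depth.
- eyes.calibration(name): a dict with "mtx" (3x3 intrinsics, pixels), "k1" (the pictures are not rectified: a ray, as slopes to the right and down, at radius r is drawn at 1 + k1 r^2 times it, then the intrinsics apply), "camera_from_world" (4x4, takes a point from world to camera coordinates); the wrist camera has in their place "T_tool_cam" (4x4, takes a point from camera to tool coordinates, whose origin is the TCP and whose axes are the flange's). Camera axes: x right, y up, looking along -z (the intrinsics and any distortion apply to the point x, -y, -z); pixel columns grow to the right and rows downward; lengths in mm; the calibration is good to about 2 mm. A picture is of the moment at which its call begins: read the wrist's pose just before it. calibration takes no time and is no camera call.
- bot.sign_off(): hands the job in, once; it reports no verdict.
The state is a dict: "t": time; "joints": joint angles; "qvel": joint speeds; "joint_efforts": joint torques, N m; "tcp_pos": TCP position; "ee_rot": TCP orientation; "force": force on the tool from outside, world axes, zero at the start; "ft_torque": the same for the moment, N m; "width": finger opening in mm.
Only numpy, scipy, OpenCV 4.12 (cv2) and the standard library are available. Lean on these libraries where they do the work, as an engineer would, in place of code of your own. Each camera call takes 0.05 s, during which the arm holds its last target.

## Working session

There is one attempt and no reset: what is moved stays moved. The work goes in short steps, Python scripts to look and compute and a shell command to move; the robot and the scene stay as the last step left them, time stands still between calls to the robot, and variables do not carry over. Pictures are saved under pics/ and viewed, and the job is handed in when it is done.

```bash
mkdir -p pics
python3 - <<'E'
from cell import bot, eyes
import cv2, numpy as np
s=bot.sense()
for k in s: print(k,np.round(s[k],3))
for n in("scene","top","wrist"):
    cv2.imwrite(f"pics/a_{n}.png",eyes.get_image(n))
    print(n,{k:np.round(v,4).tolist() for k,v in eyes.calibration(n).items()})
E
```

```text
t 0.0
joints [-1.369  0.435  0.025  1.574 -0.012  1.134 -0.075]
qvel [-0.002 -0.    -0.     0.001 -0.     0.    -0.   ]
joint_efforts [ 0.0000e+00 -6.6785e+01  9.8400e-01 -3.1444e+01 -6.1000e-02  4.3000e-02
  0.0000e+00]
tcp_pos [187.485 595.697 225.955]
ee_rot [-4.770e-01 -3.105e+00  2.000e-03]
force [ 0.306 -0.784  0.233]
ft_torque [ 0.03   0.002 -0.048]
width 91.954
scene {'mtx': [[434.9614, 0.0, 324.471], [0.0, 434.9614, 237.0827], [0.0, 0.0, 1.0]], 'k1': 0.002, 'camera_from_world': [[-0.5398, 0.8415, 0.0206, 293.517], [-0.4747, -0.3245, 0.8182, 192.4011], [0.6952, 0.4319, 0.5746, -1429.9476], [0.0, 0.0, 0.0, 1.0]]}
top {'mtx': [[526.2327, 0.0, 321.8572], [0.0, 526.2327, 231.6419], [0.0, 0.0, 1.0]], 'k1': -0.0298, 'camera_from_world': [[-0.0168, -0.9998, -0.0045, 1.7788], [0.9881, -0.0173, 0.153, -560.548], [-0.153, -0.0019, 0.9882, -940.499], [0.0, 0.0, 0.0, 1.0]]}
wrist {'mtx': [[398.3985, 0.0, 322.8537], [0.0, 398.3985, 236.4591], [0.0, 0.0, 1.0]], 'k1': -0.0552, 'T_tool_cam': [[-0.0005, 0.9672, 0.2539, 67.8717], [1.0, 0.0006, -0.0002, 0.5782], [-0.0004, 0.2539, -0.9672, -157.9309], [0.0, 0.0, 0.0, 1.0]]}
```

View pics/a_scene.png

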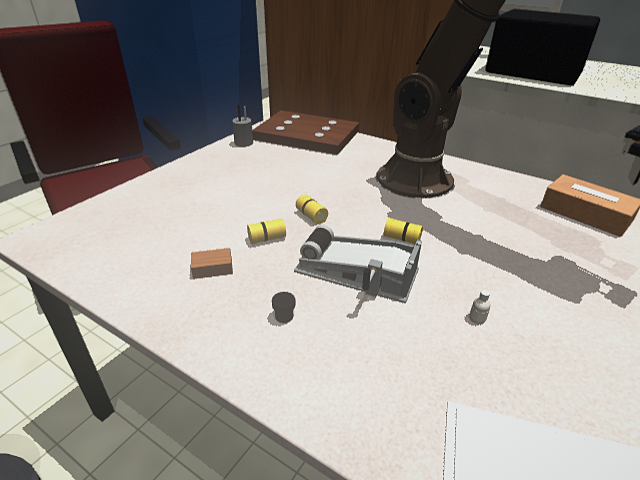

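View pics/a_top.png

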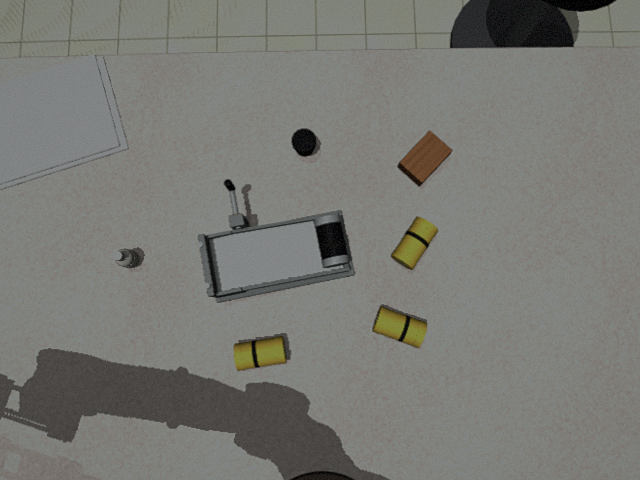

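View pics/a_wrist.png

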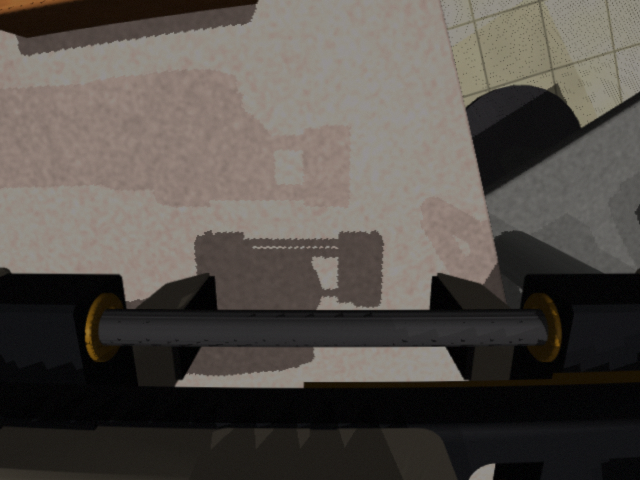

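Run:
```python
import cv2
a=cv2.imread("pics/a_top.png")[165:315,180:370]
cv2.imwrite("pics/b_top.png",cv2.resize(a,None,fx=4,fy=4,interpolation=cv2.INTER_CUBIC))
a=cv2.imread("pics/a_scene.png")[215:330,280:440]
cv2.imwrite("pics/b_scene.png",cv2.resize(a,None,fx=5,fy=5,interpolation=cv2.INTER_CUBIC))
```

```text
(no output)
```

View pics/b_top.png

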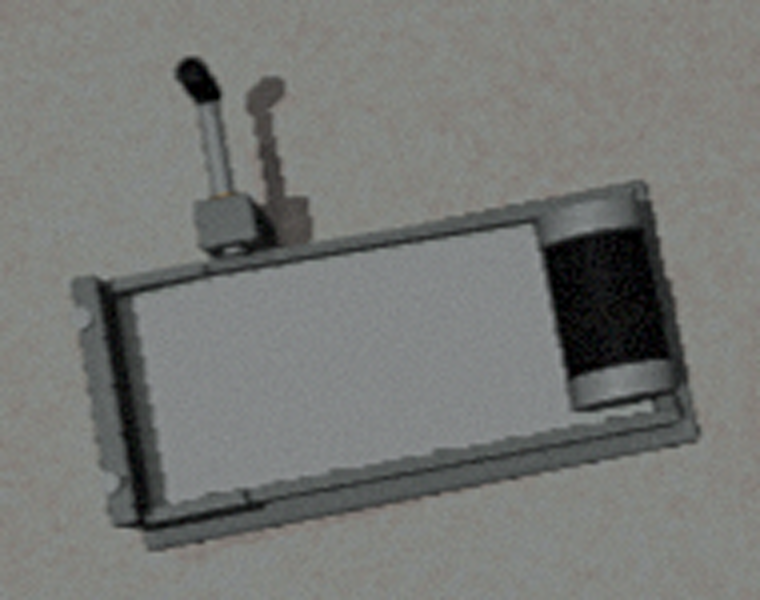

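View pics/b_scene.png

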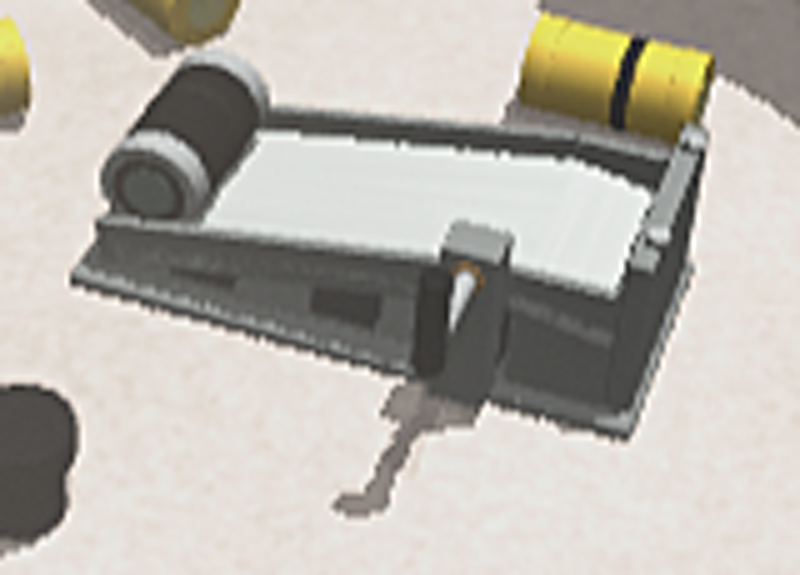

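```bash
cat > h.py <<'E'
import numpy as np, cv2
from cell import bot, eyes
from scipy.optimize import least_squares
C={n:eyes.calibration(n) for n in("scene","top")}
def proj(n,P):
    c=C[n]; p=np.c_[np.atleast_2d(P),np.ones(len(np.atleast_2d(P)))]@np.array(c["camera_from_world"]).T
    s=np.c_[p[:,0]/-p[:,2],-p[:,1]/-p[:,2]]; s=s*(1+c["k1"]*(s**2).sum(1))[:,None]
    K=np.array(c["mtx"]); return s@K[:2,:2].T+K[:2,2]
def ramp2w(P,v):
    P=np.atleast_2d(np.array(P,float)); c,s=np.cos(v[2]),np.sin(v[2])
    return np.c_[v[0]+c*P[:,0]-s*P[:,1],v[1]+s*P[:,0]+c*P[:,1],P[:,2]]
E
cat > fit.py <<'E'
from h import *
T=lambda u,v:(180+u/4,165+v/4)
S=lambda u,v:(280+u/5,215+v/5)
obs=[("top",(-135,65,3),T(698,440)),("top",(135,65,3),T(148,548)),("top",(64,-68,92),T(228,222)),
("top",(-96,0,53),T(610,303)),("scene",(135,-65,3),S(630,437)),("scene",(-135,-65,3),S(71,278)),("scene",(64,-68,92),S(478,238)),("scene",(135,65,3),S(692,268))]
def res(v): return np.concatenate([(proj(n,ramp2w([p],v))[0]-o) for n,p,o in obs])
r=least_squares(res,[600,50,1.5],x_scale=[100,100,1],loss="soft_l1")
print(r.x); print(np.round(res(r.x).reshape(-1,2),1))
v=r.x
f=lambda q:proj("top",ramp2w([(64,-135+q[0],119)],v))[0]-T(190,68)
k=least_squares(f,[5]);print(k.x,f(k.x))
np.save("ramp.npy",v)
for nm,p in dict(tube=(-96,0,53),knob=(64,-135+k.x[0],109),seat=(100,0,80)).items(): print(nm,ramp2w([p],v).round(1))
# overlay
im=cv2.imread("pics/a_top.png"); sc=cv2.imread("pics/a_scene.png")
pts=[(-110,-50,25),(80,-50,58.5),(80,50,58.5),(-110,50,25)]
box=[(-135,-65,0),(135,-65,0),(135,65,0),(-135,65,0)]
stop=[(125,-50,90),(125,50,90)]
for n,i in(("top",im),("scene",sc)):
  for L,c in((pts,(0,0,255)),(box,(0,255,0)),(stop,(255,0,0))):
    cv2.polylines(i,[np.round(proj(n,ramp2w(L,v))*8).astype(int)],True,c,1,cv2.LINE_AA,3)
a=cv2.resize(im[165:315,180:370],None,fx=4,fy=4); b=cv2.resize(sc[215:330,280:440],None,fx=5,fy=5)
cv2.imwrite("pics/c_top.png",a);cv2.imwrite("pics/c_scene.png",b)
E
python3 fit.py
```

```text
[521.32729234  73.31102001   1.74789806]
[[ 1.   0.1]
 [ 0.1  0.3]
 [-2.9 -0.7]
 [-3.2  1.9]
 [-1.5  0.3]
 [-1.8 -0.2]
 [ 0.7  0.4]
 [-0.7 -0.6]]
[3.89472445] [-2.01348265  0.34521757]
tube [[538.2 -21.2  53. ]]
knob [[639.1 159.4 109. ]]
seat [[503.7 171.7  80. ]]
```

View pics/c_top.png

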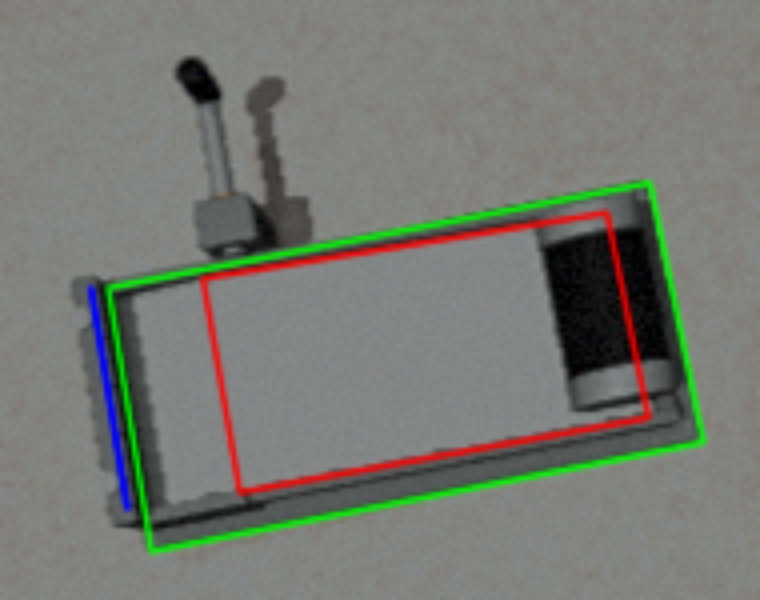

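View pics/c_scene.png

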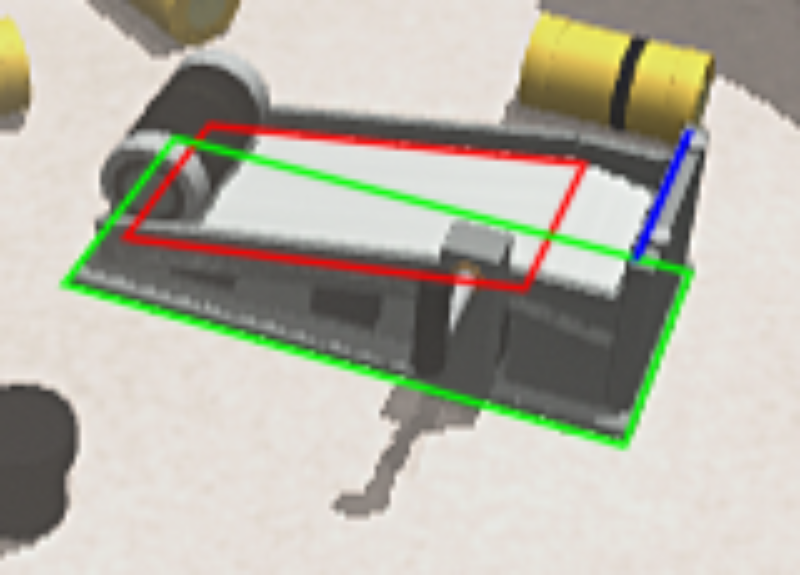

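```bash
cat > st.py <<'E'
import sys
from h import *
from scipy.spatial.transform import Rotation as R
v=np.load("ramp.npy"); s=bot.sense(); r=R.from_rotvec(s["ee_rot"]); p=np.array(s["tcp_pos"])
c,sn=np.cos(v[2]),np.sin(v[2]); W=np.array([[c,-sn,0],[sn,c,0],[0,0,1]])
rp=W.T@(p-[v[0],v[1],0])
print("t",round(s["t"],2),"ramp tcp",rp.round(1),"F(ramp)",(W.T@np.array(s["force"])).round(1),"w",round(s["width"],1))
des=R.from_matrix(np.c_[W[:,0],-W[:,1],[0,0,-1]])
print("rotvec err(tool)",(r.inv()*des).as_rotvec().round(3), "q",np.round(s["joints"],2))
if len(sys.argv)>1:
    t=np.array([float(a) for a in sys.argv[1:4]])
    print("shift now(tool,m)",(r.as_matrix().T@(W@(t-rp))/1000).round(4),"after turn",(des.as_matrix().T@(W@(t-rp))/1000).round(4))
E
python3 st.py -160 0 226
```

```text
t 0.15 ramp tcp [573.1 236.6 226.1] F(ramp) [-0.5  0.6  0.5] w 91.7
rotvec err(tool) [-1.000e-03  1.000e-03  1.089e+00] q [-1.37  0.44  0.03  1.57 -0.01  1.13 -0.08]
shift now(tool,m) [-0.5495 -0.54    0.0008] after turn [-7.331e-01  2.366e-01  1.000e-04]
```

```bash
python3 -m jog '[[[0,0,0.12],[0,0,0],40],[[0,0,0.12],[0,0,0],40],[[0,0,0.12],[0,0,0],40],[[0,0,0.12],[0,0,0],40],[[0,0,0.12],[0,0,0],40],[[0,0,0.12],[0,0,0],40],[[0,0,0.12],[0,0,0],40],[[0,0,0.12],[0,0,0],40]]'; python3 st.py -160 0 226
```

```text
t: 0.82
tcp_pos: [187.3, 593.8, 223.3]
ee_rot: [1.899, 2.5, -0.01]
force: [-0.1, -0.4, -0.0]
width: 43.4
t 0.82 ramp tcp [571.2 237.1 223.3] F(ramp) [-0.3  0.2 -0. ] w 43.4
rotvec err(tool) [-0.003  0.006  0.095] q [-1.52  0.44  0.25  1.59 -0.12  1.13 -0.97]
shift now(tool,m) [-0.7504  0.167   0.0011] after turn [-0.7312  0.2371 -0.0027]
```

```bash
python3 -m jog '[[[0,0,0.095],[-0.035,0.010,0],40],[[0,0,0],[-0.038,0.012,0],40],[[0,0,0],[-0.038,0.012,0],40],[[0,0,0],[-0.038,0.012,0],40],[[0,0,0],[-0.038,0.012,0],40],[[0,0,0],[-0.038,0.012,0],40],[[0,0,0],[-0.038,0.012,0],40],[[0,0,0],[-0.038,0.012,0],40]]'; python3 st.py -160 0 226
```

```text
t: 1.48
tcp_pos: [330.6, 311.3, 220.7]
ee_rot: [-2.013, -2.412, 0.014]
force: [1.1, 0.4, 0.9]
width: 36.5
t 1.48 ramp tcp [267.9 145.8 220.7] F(ramp) [ 0.2 -1.2  0.9] w 36.5
rotvec err(tool) [-0.007  0.005  0.003] q [-1.2   0.16  0.38  1.99 -0.07  1.01 -0.61]
shift now(tool,m) [-0.4283  0.1447 -0.004 ] after turn [-0.4279  0.1458 -0.0053]
```

```bash
python3 -m jog '[[[0,0,0],[-0.038,0.012,0],40],[[0,0,0],[-0.038,0.012,0],40],[[0,0,0],[-0.038,0.012,0],40],[[0,0,0],[-0.038,0.012,0],40],[[0,0,0],[-0.038,0.012,0],40],[[0,0,0],[-0.038,0.012,0],40],[[0,0,0],[-0.038,0.012,0],40],[[0,0,0],[-0.038,0.012,0],40]]'; python3 st.py -160 0 226
```

```text
t: 2.15
tcp_pos: [482.1, 14.5, 222.2]
ee_rot: [-2.009, -2.413, 0.008]
force: [1.6, 0.7, -0.1]
width: 36.8
t 2.15 ramp tcp [-51.   49.  222.2] F(ramp) [ 0.4 -1.7 -0.1] w 36.8
rotvec err(tool) [-0.005  0.002  0.005] q [-0.66  0.22  0.63  1.95 -0.15  1.02  0.22]
shift now(tool,m) [-0.1093  0.0484 -0.0038] after turn [-0.109   0.049  -0.0038]
```

```bash
python3 -m jog '[[[0,0,0.005],[-0.03,0.024,-0.003],40],[[0,0,0],[-0.03,0.024,0],40],[[0,0,0],[0,0,0],40]]'; python3 st.py -160 0 226
python3 - <<'E'
from h import *
import pickle
s=bot.sense(); im=eyes.get_image("wrist"); cv2.imwrite("pics/d_w.png",im); pickle.dump(s,open("d.pkl","wb"))
cv2.imwrite("pics/d_top.png",eyes.get_image("top"))
E
```

```text
t: 2.4
tcp_pos: [543.3, -48.1, 225.6]
ee_rot: [2.025, 2.399, -0.009]
force: [-0.4, -0.5, 0.3]
width: 37.1
t 2.4 ramp tcp [-123.4   -0.3  225.6] F(ramp) [-0.4  0.5  0.3] w 37.1
rotvec err(tool) [-0.003  0.005 -0.009] q [-0.5   0.34  0.65  1.81 -0.23  1.07  0.4 ]
shift now(tool,m) [-0.0366  0.     -0.0002] after turn [-0.0366 -0.0003 -0.0004]
```

View pics/d_w.png

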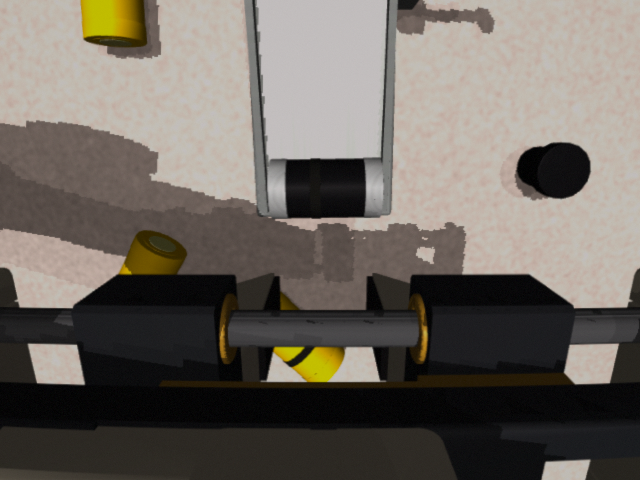

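```bash
cat >> h.py <<'E'
from scipy.spatial.transform import Rotation as R
def wray(s,px,z):
    c=eyes.calibration("wrist"); K=np.array(c["mtx"]); d=np.array([(px[0]-K[0,2])/K[0,0],(px[1]-K[1,2])/K[1,1]])
    u=d.copy()
    for _ in range(20): u=d/(1+c["k1"]*(u@u))
    T=np.array(c["T_tool_cam"]); Rt=R.from_rotvec(s["ee_rot"]).as_matrix()
    o=Rt@T[:3,3]+s["tcp_pos"]; w=Rt@T[:3,:3]@np.array([u[0],-u[1],-1])
    return o+w*(z-o[2])/w[2]
def tray(n,px,z):
    c=C[n];K=np.array(c["mtx"]); d=np.array([(px[0]-K[0,2])/K[0,0],(px[1]-K[1,2])/K[1,1]]);u=d.copy()
    for _ in range(20): u=d/(1+c["k1"]*(u@u))
    M=np.array(c["camera_from_world"]);o=-M[:3,:3].T@M[:3,3];w=M[:3,:3].T@np.array([u[0],-u[1],-1])
    return o+w*(z-o[2])/w[2]
def w2ramp(P):
    v=np.load("ramp.npy");c,s=np.cos(v[2]),np.sin(v[2]);d=np.array(P)-[v[0],v[1],0]
    return np.array([c*d[0]+s*d[1],-s*d[0]+c*d[1],d[2]])
E
python3 - <<'E'
from h import *
import pickle
s=pickle.load(open("d.pkl","rb"))
for px,z in (((325.5,188),53),((268,188),53),((383,188),53),((257,216),35),((391,215),35)):
    print("wrist",px,w2ramp(wray(s,px,z)).round(1))
for px,z in (((332.5,240.7),53),((180+228/4,165+222/4),92),((180+190/4,165+68/4),119)): print("top",px,w2ramp(tray("top",px,z)).round(1))
E
```

```text
wrist (325.5, 188) [-100.8   -2.6   53. ]
wrist (268, 188) [-100.4   45.3   53. ]
wrist (383, 188) [-101.2  -50.4   53. ]
wrist (257, 216) [-127.9   58.9   35. ]
wrist (391, 215) [-128.   -60.9   35. ]
top (332.5, 240.7) [-102.5   -2.4   53. ]
top (237.0, 220.5) [ 59.1 -65.8  92. ]
top (227.5, 182.0) [  60.4 -131.   119. ]
```

```bash
python3 - <<'E'
from h import *
v=np.load("ramp.npy"); w=ramp2w([(-5.2,-1.2,0)],v)[0]; v[0],v[1]=w[0],w[1]; np.save("ramp.npy",v); print(v)
E
python3 st.py -150 -1 50
```

```text
[523.42464484  68.403769     1.74789806]
t 2.5 ramp tcp [-112.9    3.3  224.9] F(ramp) [0.2 0.6 0.8] w 36.5
rotvec err(tool) [-0.006  0.002 -0.006] q [-0.51  0.34  0.65  1.81 -0.23  1.07  0.39]
shift now(tool,m) [-0.0367  0.0056  0.175 ] after turn [-0.0371  0.0043  0.1749]
```

```bash
python3 -m jog '[[[0,0,0],[-0.020,0.004,0],40],[[0,0,0],[-0.015,0,0.02],40],[[0,0,0],[0,0,0.035],40],[[0,0,0],[0,0,0.035],40],[[0,0,0],[0,0,0],40],[[0,0,0],[0,0,0],40]]'; python3 st.py -145 -1 48
```

```text
t: 3.0
tcp_pos: [547.3, -69.6, 133.2]
ee_rot: [-2.007, -2.408, 0.003]
force: [0.5, -0.3, 0.4]
width: 36.6
t 3.0 ramp tcp [-140.1    0.8  133.2] F(ramp) [-0.4 -0.4  0.4] w 36.6
rotvec err(tool) [-0.006 -0.004  0.004] q [-0.4   0.46  0.59  1.9  -0.33  0.89  0.54]
shift now(tool,m) [-0.0052  0.0023  0.0852] after turn [-0.0049  0.0018  0.0852]
```

```bash
python3 -m jog '[[[0,0,0],[-0.006,0.002,0.03],40],[[0,0,0],[0,0,0.03],40],[[0,0,0],[0,0,0.02],40],[[0,0,0],[0,0,0.008],40],[[0,0,0],[0,0,0],40]]'; python3 st.py -133 -1 43
```

```text
t: 3.42
tcp_pos: [554.3, -68.2, 51.4]
ee_rot: [-1.999, -2.42, -0.011]
force: [-0.3, -0.3, 0.6]
width: 36.8
t 3.42 ramp tcp [-140.    -6.4   51.4] F(ramp) [-0.2  0.4  0.6] w 36.8
rotvec err(tool) [ 0.004 -0.007  0.013] q [-0.33  0.58  0.51  1.95 -0.43  0.72  0.63]
shift now(tool,m) [ 0.007  -0.0053  0.0084] after turn [ 0.007  -0.0054  0.0084]
```

```bash
python3 -m jog '[[[0,0,0.012],[0,-0.005,0.006],40],[[0,0,0],[0,0,0.001],40],[[0,0,0],[0.002,0,0],40],[[0,0,0],[0.003,0,0],40],[[0,0,0],[0,0,0],40]]'; python3 st.py -133 -1 43
python3 - <<'E'
from h import *
cv2.imwrite("pics/e_w.png",eyes.get_image("wrist"))
E
```

```text
t: 3.83
tcp_pos: [551.4, -62.3, 50.2]
ee_rot: [2.013, 2.409, 0.021]
force: [-0.2, 0.6, -0.0]
width: 36.7
t 3.83 ramp tcp [-133.6   -4.5   50.2] F(ramp) [ 0.6  0.1 -0. ] w 36.7
rotvec err(tool) [ 0.012 -0.007  0.002] q [-0.34  0.57  0.51  1.97 -0.44  0.7   0.62]
shift now(tool,m) [ 0.0006 -0.0036  0.0072] after turn [ 0.0006 -0.0035  0.0072]
```

View pics/e_w.png

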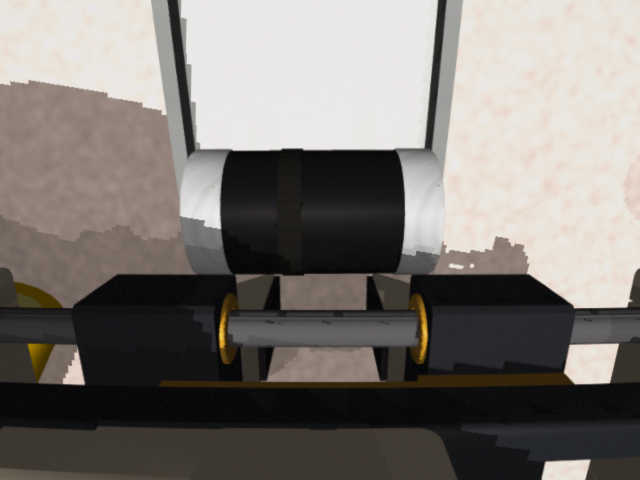

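```bash
python3 -m jog '[[[0.01,-0.006,0],[0,-0.003,0.008],40],[[0,0,0],[0.001,-0.001,0.002],40],[[0,0,0],[0.003,0,0.001],40],[[0,0,0],[0.003,0,0],40],[[0,0,0],[0.003,0,0],40]]'; python3 st.py -133 -1 43
```

```text
t: 4.3
tcp_pos: [546.6, -55.0, 39.1]
ee_rot: [2.014, 2.406, 0.001]
force: [0.9, -2.3, 2.0]
width: 36.6
t 4.3 ramp tcp [-125.5   -1.1   39.1] F(ramp) [-2.4 -0.4  2. ] w 36.6
rotvec err(tool) [0.003 0.003 0.   ] q [-0.36  0.59  0.51  1.98 -0.44  0.68  0.61]
shift now(tool,m) [-0.0075 -0.     -0.0039] after turn [-0.0075 -0.0001 -0.0039]
```

```bash
python3 -m jog '[[[0,0,0],[0.003,0,-0.002],40],[[0,0,0],[0.003,0,-0.002],40],[[0,0,0],[0.003,0,-0.001],40],[[0,0,0],[0.003,0,-0.0005],40],[[0,0,0],[0.003,0,-0.0005],40],[[0,0,0],[0.003,0,-0.0005],40]]'; python3 st.py -133 -1 43;  python3 - <<'E'
from h import *
cv2.imwrite("pics/f_w.png",eyes.get_image("wrist"))
E
```

```text
t: 4.8
tcp_pos: [543.5, -36.0, 46.6]
ee_rot: [2.013, 2.405, 0.001]
force: [0.3, -2.1, 1.2]
width: 36.7
t 4.8 ramp tcp [-106.4   -1.4   46.6] F(ramp) [-2.2  0.   1.2] w 36.7
rotvec err(tool) [ 0.004  0.004 -0.   ] q [-0.41  0.57  0.52  1.99 -0.43  0.69  0.56]
shift now(tool,m) [-0.0266 -0.0004  0.0037] after turn [-0.0266 -0.0004  0.0036]
```

View pics/f_w.png

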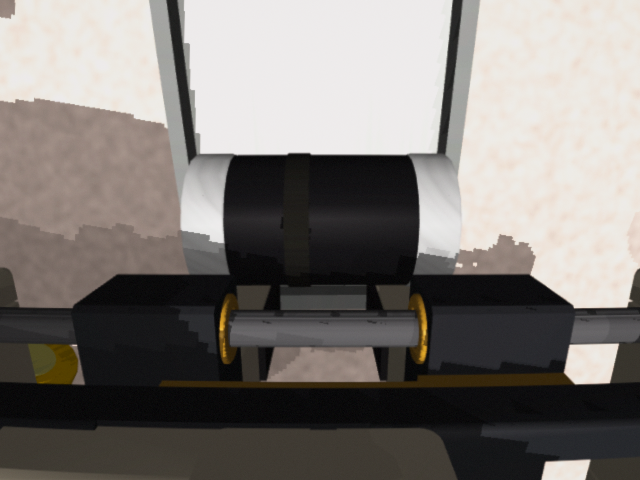

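```bash
python3 -m jog '[[[0,0,0],[0.0035,0,-0.0005],40],[[0,0,0],[0.0035,0,-0.0005],40],[[0,0,0],[0.0035,0,-0.0005],40],[[0,0,0],[0.0035,0,-0.0005],40],[[0,0,0],[0.0035,0,-0.0005],40],[[0,0,0],[0.0035,0,-0.0005],40],[[0,0,0],[0.0035,0,-0.0005],40],[[0,0,0],[0.0035,0,-0.0005],40]]'; python3 st.py -78 -1 51
```

```text
t: 5.52
tcp_pos: [537.9, -5.2, 50.9]
ee_rot: [2.013, 2.405, 0.001]
force: [-0.2, -2.8, 1.4]
width: 37.1
t 5.52 ramp tcp [-75.   -1.3  50.9] F(ramp) [-2.7  0.6  1.4] w 37.1
rotvec err(tool) [ 0.004  0.003 -0.   ] q [-0.47  0.55  0.53  2.01 -0.43  0.69  0.51]
shift now(tool,m) [-0.003  -0.0003 -0.0001] after turn [-0.003  -0.0003 -0.0001]
```

```bash
python3 -m jog '[[[0,0,0],[0.0035,0,-0.0006],40],[[0,0,0],[0.0035,0,-0.0006],40],[[0,0,0],[0.0035,0,-0.0006],40],[[0,0,0],[0.0035,0,-0.0006],40],[[0,0,0],[0.0035,0,-0.0006],40],[[0,0,0],[0.0035,0,-0.0006],40],[[0,0,0],[0.0035,0,-0.0006],40],[[0,0,0],[0.0035,0,-0.0006],40]]'; python3 st.py -45 -1 57;  python3 - <<'E'
from h import *
cv2.imwrite("pics/g_w.png",eyes.get_image("wrist"))
E
```

```text
t: 6.18
tcp_pos: [532.2, 25.5, 56.0]
ee_rot: [2.013, 2.405, 0.001]
force: [0.4, -1.9, 0.4]
width: 36.5
t 6.18 ramp tcp [-43.8  -1.1  56. ] F(ramp) [-2.  -0.1  0.4] w 36.5
rotvec err(tool) [ 0.004  0.003 -0.   ] q [-0.54  0.54  0.54  2.01 -0.42  0.69  0.45]
shift now(tool,m) [-0.0012 -0.0001 -0.001 ] after turn [-0.0012 -0.0001 -0.001 ]
```

View pics/g_w.png

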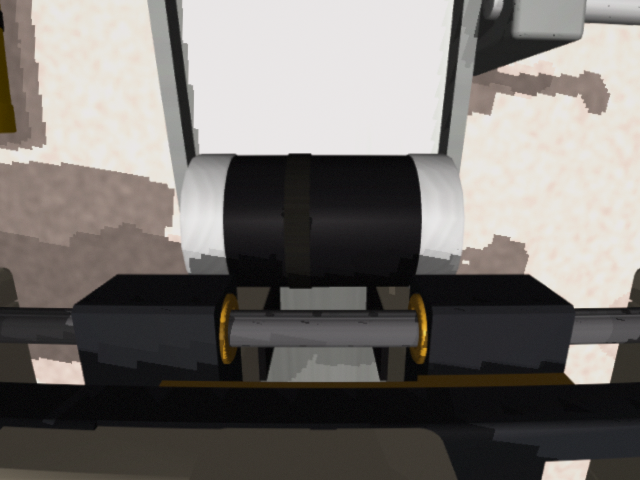

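Tube still square at columns 181–462, in contact with both fingers, and rolling straight.

```bash
python3 -m jog '[[[0,0,0],[0.0035,0,-0.0006],40],[[0,0,0],[0.0035,0,-0.0006],40],[[0,0,0],[0.0035,0,-0.0006],40],[[0,0,0],[0.0035,0,-0.0006],40],[[0,0,0],[0.0035,0,-0.0006],40],[[0,0,0],[0.0035,0,-0.0006],40],[[0,0,0],[0.0035,0,-0.0006],40],[[0,0,0],[0.0035,0,-0.0006],40]]'; python3 st.py -15 -1 62
```

```text
t: 6.9
tcp_pos: [526.5, 56.3, 61.2]
ee_rot: [2.013, 2.406, 0.001]
force: [0.9, -1.9, 2.2]
width: 36.9
t 6.9 ramp tcp [-12.5  -0.8  61.2] F(ramp) [-2.  -0.5  2.2] w 36.9
rotvec err(tool) [0.003 0.003 0.   ] q [-0.61  0.53  0.55  2.02 -0.42  0.7   0.38]
shift now(tool,m) [-0.0025  0.0002 -0.0008] after turn [-0.0025  0.0002 -0.0008]
```

```bash
python3 -m jog '[[[0,0,0],[0.003,0,-0.0006],40],[[0,0,0],[0.003,0,-0.0006],40],[[0,0,0],[0.003,0,-0.0006],40],[[0,0,0],[0.003,0,-0.0006],40],[[0,0,0],[0.003,0,-0.0006],40],[[0,0,0],[0.003,0,-0.0006],40],[[0,0,0],[0.003,0,-0.0006],40],[[0,0,0],[0.003,0,-0.0006],40]]'; python3 st.py 15 -1 66;  python3 - <<'E'
from h import *
cv2.imwrite("pics/h_w.png",eyes.get_image("wrist"))
E
```

```text
t: 7.57
tcp_pos: [521.5, 82.6, 66.4]
ee_rot: [2.013, 2.406, 0.0]
force: [-0.1, -3.0, 0.6]
width: 36.5
t 7.57 ramp tcp [14.3 -0.6 66.4] F(ramp) [-2.9  0.6  0.6] w 36.5
rotvec err(tool) [0.003 0.003 0.   ] q [-0.67  0.52  0.56  2.02 -0.41  0.71  0.33]
shift now(tool,m) [0.0007 0.0004 0.0004] after turn [0.0007 0.0004 0.0004]
```

View pics/h_w.png

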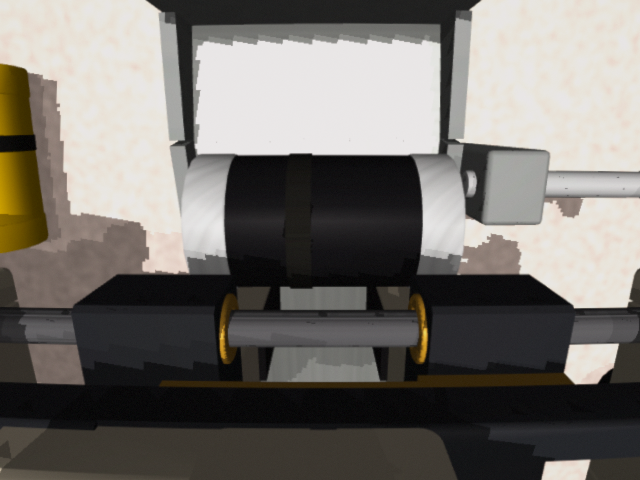

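```bash
python3 -m jog '[[[0,0,0],[0.0025,0,-0.0005],40],[[0,0,0],[0.0025,0,-0.0005],40],[[0,0,0],[0.0025,0,-0.0005],40],[[0,0,0],[0.0025,0,-0.0005],40],[[0,0,0],[0.0025,0,-0.0005],40],[[0,0,0],[0.0025,0,-0.0005],40]]'; python3 st.py 15 -1 66;  python3 - <<'E'
from h import *
cv2.imwrite("pics/i_w.png",eyes.get_image("wrist"))
E
```

```text
t: 8.12
tcp_pos: [518.5, 99.2, 69.6]
ee_rot: [2.014, 2.407, 0.0]
force: [0.0, -2.8, 1.3]
width: 36.8
t 8.12 ramp tcp [31.2 -0.5 69.6] F(ramp) [-2.7  0.5  1.3] w 36.8
rotvec err(tool) [0.003 0.003 0.   ] q [-0.7   0.52  0.56  2.02 -0.41  0.72  0.3 ]
shift now(tool,m) [-0.0161  0.0004  0.0037] after turn [-0.0162  0.0005  0.0036]
```

View pics/i_w.png

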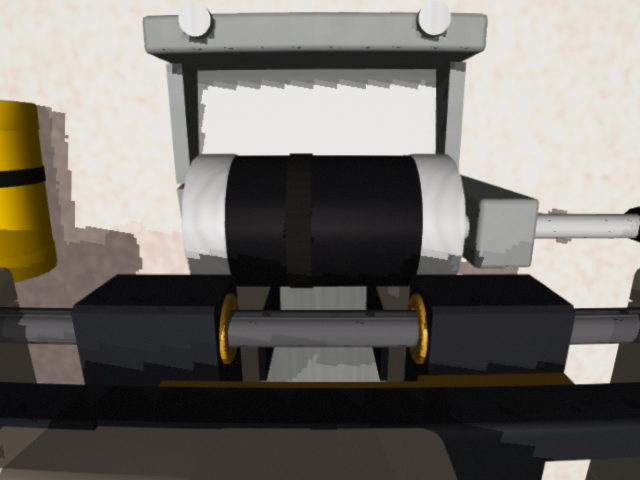

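```bash
python3 -m jog '[[[0,0,0],[0.002,0,-0.0004],40],[[0,0,0],[0.002,0,-0.0004],40],[[0,0,0],[0.002,0,-0.0004],40],[[0,0,0],[0.002,0,-0.0004],40],[[0,0,0],[0.002,0,-0.0003],40],[[0,0,0],[0.002,0,0],40]]'; python3 st.py 50 -1 72;  python3 - <<'E'
from h import *
cv2.imwrite("pics/j_w.png",eyes.get_image("wrist"))
E
```

```text
t: 8.67
tcp_pos: [515.8, 113.1, 71.7]
ee_rot: [2.013, 2.408, 0.001]
force: [-0.0, -0.3, -0.2]
width: 36.5
t 8.67 ramp tcp [45.3 -0.4 71.7] F(ramp) [-0.3  0.1 -0.2] w 36.5
rotvec err(tool) [0.002 0.002 0.001] q [-0.73  0.51  0.57  2.01 -0.41  0.72  0.27]
shift now(tool,m) [ 0.0046  0.0007 -0.0003] after turn [ 0.0047  0.0006 -0.0003]
```

View pics/j_w.png

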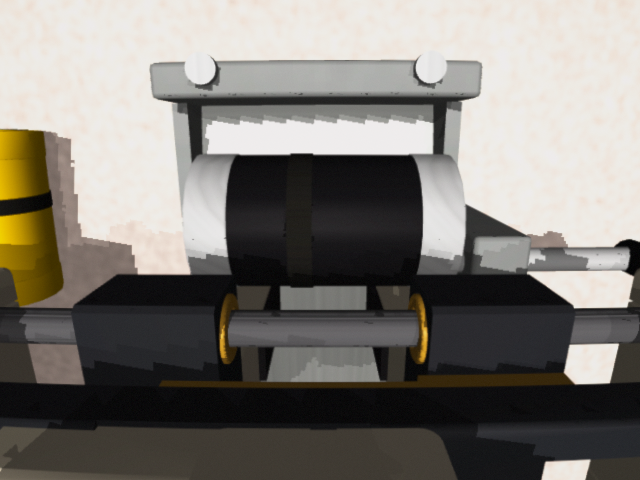

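```bash
python3 -m jog '[[[0,0,0],[0.0015,0,0],40],[[0,0,0],[0.0015,0,0],40],[[0,0,0],[0.0015,0,0],40],[[0,0,0],[0.0015,0,0],40]]'; python3 st.py 50 -1 72;  python3 - <<'E'
from h import *
cv2.imwrite("pics/k_w.png",eyes.get_image("wrist"))
E
```

```text
t: 9.05
tcp_pos: [513.9, 121.1, 71.3]
ee_rot: [2.012, 2.411, 0.001]
force: [0.3, 0.6, 0.3]
width: 36.4
t 9.05 ramp tcp [53.6  0.1 71.3] F(ramp) [ 0.5 -0.4  0.3] w 36.4
rotvec err(tool) [0.001 0.001 0.003] q [-0.74  0.52  0.57  2.01 -0.41  0.72  0.26]
shift now(tool,m) [-0.0036  0.0011 -0.0007] after turn [-0.0036  0.0011 -0.0007]
```

View pics/k_w.png

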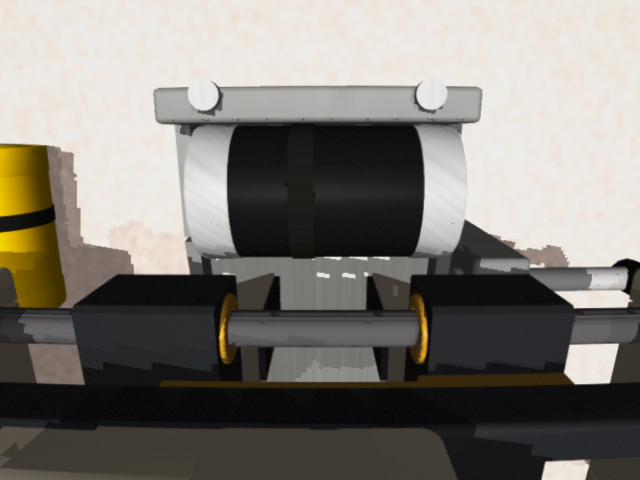

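```bash
python3 - <<'E'
from h import *
s=bot.sense(); cv2.imwrite("pics/l_w.png",eyes.get_image("wrist")); cv2.imwrite("pics/l_t.png",eyes.get_image("top")[165:315,180:370])
print(w2ramp(wray(s,(325,191),80)).round(1), bot.sense()["t"])
E
python3 st.py 40 0 230
```

```text
[101.1  -1.1  80. ] 9.2
t 9.2 ramp tcp [53.4  0.1 71.3] F(ramp) [-0.5 -0.1  1.2] w 36.0
rotvec err(tool) [0.001 0.001 0.003] q [-0.74  0.52  0.57  2.01 -0.41  0.72  0.26]
shift now(tool,m) [-0.0135  0.0002 -0.1587] after turn [-1.340e-02  1.000e-04 -1.587e-01]
```

View pics/l_w.png

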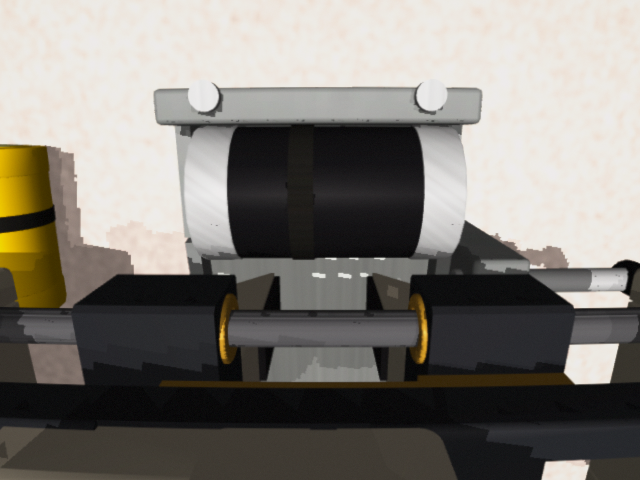

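```bash
python3 -m jog '[[[0,0,0],[-0.010,0,0],40],[[0,0,0],[0,0,-0.015],40],[[0,0,0],[0,0,-0.035],20],[[0,0,0],[0,0,-0.038],0],[[0,0,0],[0.01,0.035,-0.02],0],[[0,0,0],[0.01,0.038,0],0],[[0,0,0],[0,0.038,0],0],[[0,0,0],[0,0.038,0],0]]'; python3 st.py 65 -185 160
```

```text
t: 9.87
tcp_pos: [656.4, 148.8, 184.8]
ee_rot: [-2.017, -2.404, 0.005]
force: [1.5, -0.3, 1.2]
width: 2.4
t 9.87 ramp tcp [  55.8 -145.   184.8] F(ramp) [-0.6 -1.4  1.2] w 2.4
rotvec err(tool) [-0.005 -0.001 -0.003] q [-0.69  0.61  0.63  1.53 -0.38  1.14  0.19]
shift now(tool,m) [0.0093 0.0401 0.0246] after turn [0.0092 0.04   0.0248]
```

```bash
python3 -m jog '[[[0,0,0],[0.008,0.03,0],0],[[0,0,0],[0,0.010,0],0],[[0,0,0],[0,0,0],0]]'
python3 - <<'E'
from h import *
s=bot.sense(); cv2.imwrite("pics/m_w.png",eyes.get_image("wrist")); import pickle; pickle.dump(s,open("m.pkl","wb"))
a=eyes.get_image("scene"); cv2.imwrite("pics/m_s.png",cv2.resize(a[195:345,260:460],None,fx=4,fy=4))
E
python3 st.py 65 -185 160
```

```text
t: 10.12
tcp_pos: [702.8, 161.5, 183.6]
ee_rot: [2.019, 2.406, -0.004]
force: [-2.0, -1.0, 0.4]
width: 0.2
t 10.22 ramp tcp [  60.4 -190.8  183.7] F(ramp) [-0.7  0.8  0.8] w 0.5
rotvec err(tool) [-0.003  0.001 -0.003] q [-0.65  0.68  0.62  1.39 -0.4   1.2   0.19]
shift now(tool,m) [ 0.0046 -0.0057  0.0237] after turn [ 0.0046 -0.0058  0.0237]
```

View pics/m_w.png

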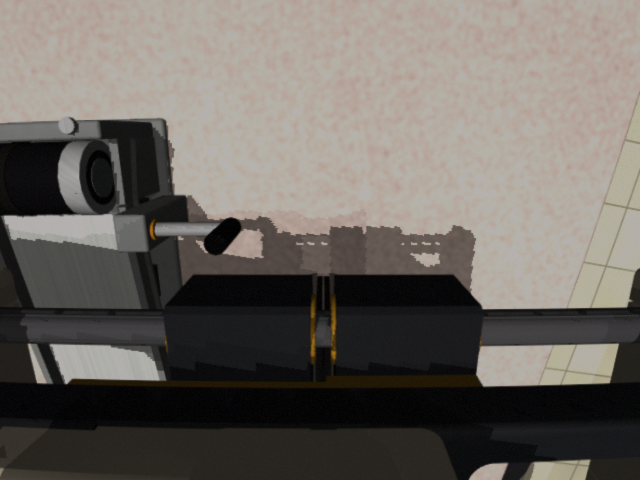

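View pics/m_s.png

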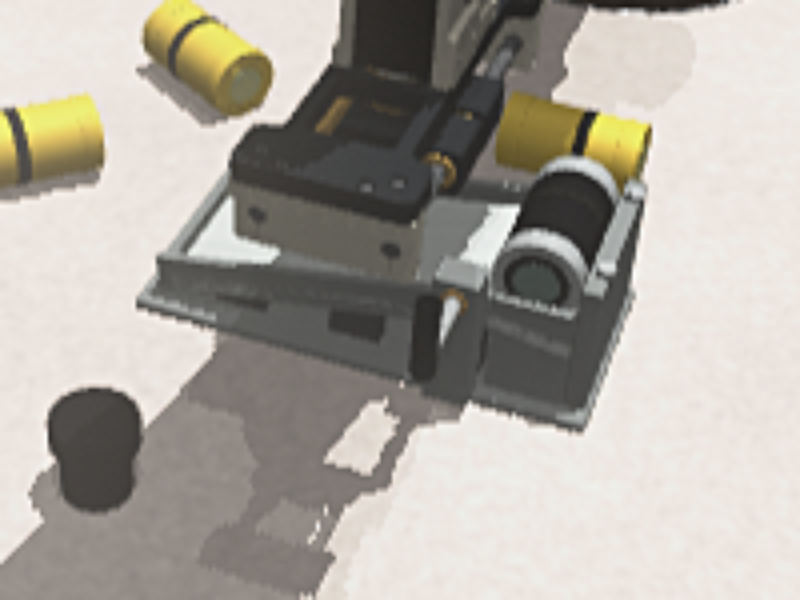

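Run:
```python
from h import *
import pickle
s=pickle.load(open("m.pkl","rb"))
a=cv2.imread("pics/m_w.png")[190:280,130:260]; cv2.imwrite("pics/m_z.png",cv2.resize(a,None,fx=6,fy=6))
print(w2ramp(wray(s,(215,246),119)).round(1))
print(w2ramp(wray(s,(232,223),72)).round(1))
```

```text
[  64.5 -130.4  119. ]
[  67.5 -130.    72. ]
```

View pics/m_z.png

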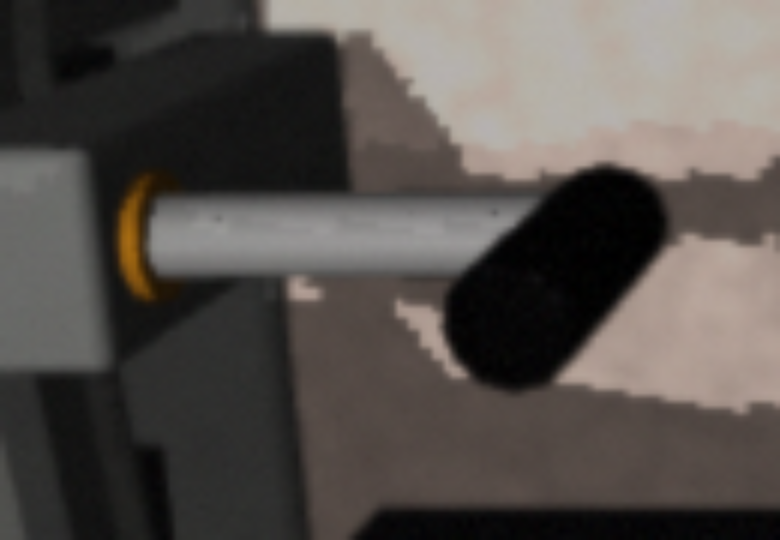

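```bash
python3 -m jog '[[[0,0,0],[0.005,0,0.03],0],[[0,0,0],[0,0,0.03],0],[[0,0,0],[0,0,0.018],0],[[0,0,0],[0,0,0.004],0],[[0,0,0],[0,0,0],0]]'; python3 st.py 65 -160 100
```

```text
t: 10.63
tcp_pos: [695.7, 162.3, 102.2]
ee_rot: [-2.024, -2.402, 0.003]
force: [-0.4, -0.5, 1.4]
width: 0.7
t 10.63 ramp tcp [  62.1 -186.1  102.2] F(ramp) [-0.4  0.5  1.4] w 0.7
rotvec err(tool) [-0.002  0.    -0.007] q [-0.64  0.74  0.58  1.49 -0.44  1.04  0.22]
shift now(tool,m) [ 0.0028 -0.0261  0.0022] after turn [ 0.0029 -0.0261  0.0022]
```

```bash
python3 -m jog '[[[0,0,-0.006],[0.003,-0.006,0.002],0],[[0,0,0],[0.001,-0.006,0],0],[[0,0,0],[0,-0.006,0],0],[[0,0,0],[0,-0.003,0],0],[[0,0,0],[0,-0.003,0],0]]'; python3 st.py 65 -160 100
python3 - <<'E'
from h import *
cv2.imwrite("pics/n_w.png",eyes.get_image("wrist"))
E
```

```text
t: 11.05
tcp_pos: [669.6, 161.5, 105.4]
ee_rot: [2.016, 2.408, 0.004]
force: [0.7, 0.7, -0.7]
width: 0.7
t 11.05 ramp tcp [  65.9 -160.3  105.4] F(ramp) [ 0.6 -0.8 -0.7] w 0.7
rotvec err(tool) [ 0.003 -0.001 -0.001] q [-0.67  0.7   0.58  1.57 -0.44  1.    0.22]
shift now(tool,m) [-0.0009 -0.0003  0.0054] after turn [-0.0009 -0.0003  0.0054]
```

View pics/n_w.png

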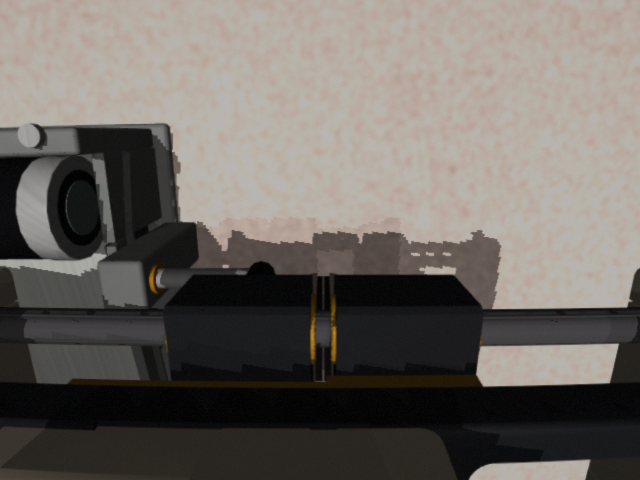

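```bash
python3 -m jog '[[[0,0,0],[0,0,0.005],0],[[0,0,0],[0,-0.003,0],0],[[0,0,0],[0,-0.003,0],0],[[0,0,0],[0,-0.003,0],0],[[0,0,0],[0,-0.003,0],0]]'; python3 st.py 65 -116 101
```

```text
t: 11.52
tcp_pos: [658.1, 159.4, 101.2]
ee_rot: [2.015, 2.406, 0.008]
force: [1.7, 0.9, -0.4]
width: 0.3
t 11.52 ramp tcp [  65.9 -148.6  101.2] F(ramp) [ 0.6 -1.8 -0.4] w 0.3
rotvec err(tool) [ 0.006 -0.001 -0.   ] q [-0.68  0.68  0.58  1.61 -0.44  0.97  0.23]
shift now(tool,m) [-0.0009 -0.0326  0.    ] after turn [-0.0009 -0.0326  0.0002]
```

```bash
python3 -m jog '[[[0,0,0],[0,-0.004,0],0],[[0,0,0],[0,-0.004,0],0],[[0,0,0],[0,-0.004,0],0],[[0,0,0],[0,-0.004,0],0],[[0,0,0],[0,-0.004,0],0],[[0,0,0],[0,-0.004,0],0]]'; python3 st.py 65 -116 101
python3 - <<'E'
from h import *
cv2.imwrite("pics/o_w.png",eyes.get_image("wrist"))
E
```

```text
t: 12.02
tcp_pos: [633.2, 154.8, 101.3]
ee_rot: [2.013, 2.405, 0.011]
force: [2.2, 0.0, -0.5]
width: 0.1
t 12.02 ramp tcp [  65.7 -123.3  101.3] F(ramp) [-0.4 -2.2 -0.5] w 0.1
rotvec err(tool) [ 0.009 -0.001 -0.   ] q [-0.7   0.65  0.59  1.68 -0.43  0.94  0.23]
shift now(tool,m) [-0.0008 -0.0073  0.0002] after turn [-0.0007 -0.0073  0.0003]
```

View pics/o_w.png

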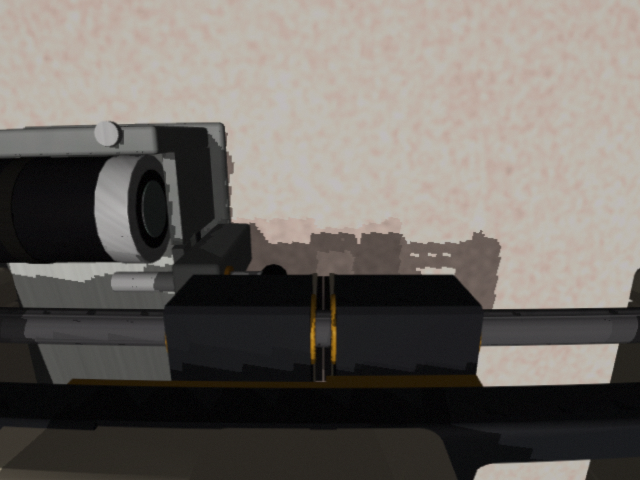

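Rod tip (110–160, 283) has entered the lane just behind the seated tube; the push continues to the end stop.

```bash
python3 -m jog '[[[0,0,0],[0,-0.003,0],0],[[0,0,0],[0,-0.003,0],0],[[0,0,0],[0,-0.003,0],0]]'; python3 st.py 65 -108 101
```

```text
t: 12.32
tcp_pos: [622.9, 153.0, 101.2]
ee_rot: [2.014, 2.405, 0.01]
force: [1.4, 0.6, 0.3]
width: 0.5
t 12.32 ramp tcp [  65.7 -112.8  101.2] F(ramp) [ 0.4 -1.4  0.3] w 0.5
rotvec err(tool) [ 0.008 -0.001 -0.   ] q [-0.71  0.63  0.59  1.71 -0.43  0.92  0.23]
shift now(tool,m) [-0.0007 -0.0048  0.0002] after turn [-0.0007 -0.0048  0.0002]
```

```bash
python3 -m jog '[[[0,0,0],[0,-0.002,0],0],[[0,0,0],[0,-0.002,0],0]]'; python3 st.py 65 -108 101
```

```text
t: 12.48
tcp_pos: [622.0, 152.8, 102.0]
ee_rot: [2.01, 2.401, 0.019]
force: [12.1, 2.3, -7.4]
width: 0.2
t 12.48 ramp tcp [  65.7 -111.9  102. ] F(ramp) [  0.1 -12.3  -7.4] w 0.2
rotvec err(tool) [ 0.016 -0.    -0.   ] q [-0.71  0.63  0.59  1.72 -0.42  0.91  0.23]
shift now(tool,m) [-0.0007 -0.0039  0.001 ] after turn [-0.0007 -0.0039  0.001 ]
```

```bash
python3 -m jog '[[[0,0,0],[0,-0.001,0],0],[[0,0,0],[0,0,0],0]]'; python3 st.py 65 -108 101;  python3 -m jog '[[[0,0,0],[0,0.004,0],0],[[0,0,0],[0,0.02,0],0],[[0,0,0],[0,0.03,0],0],[[0,0,0],[0,0.0,-0.03],0],[[0,0,0],[0,0,-0.04],0],[[0,0,0],[-0.02,0,-0.03],0],[[0,0,0],[-0.02,0,0],0],[[0,0,0],[0,0,0],0]]';python3 - <<'E'
from h import *
import pickle
s=bot.sense(); cv2.imwrite("pics/p_w.png",eyes.get_image("wrist"));pickle.dump(s,open("p.pkl","wb"))
a=eyes.get_image("scene"); cv2.imwrite("pics/p_s.png",cv2.resize(a[195:345,260:460],None,fx=4,fy=4))
cv2.imwrite("pics/p_t.png",eyes.get_image("top"))
E
python3 st.py
```

```text
t: 12.65
tcp_pos: [622.6, 153.0, 102.4]
ee_rot: [2.008, 2.399, 0.023]
force: [0.1, -0.2, -0.7]
width: 0.8
t 12.65 ramp tcp [  65.8 -112.5  102.4] F(ramp) [-0.2 -0.1 -0.7] w 0.8
rotvec err(tool) [0.02 0.   0.  ] q [-0.71  0.62  0.59  1.72 -0.42  0.91  0.23]
shift now(tool,m) [-0.0008 -0.0045  0.0013] after turn [-0.0008 -0.0045  0.0014]
t: 13.32
tcp_pos: [677.6, 122.9, 199.9]
ee_rot: [2.012, 2.412, -0.007]
force: [-0.6, -1.7, -0.9]
width: 0.4
t 13.47 ramp tcp [  31.7 -161.3  198.3] F(ramp) [ 0.6  0.6 -0.3] w 0.5
rotvec err(tool) [-0.004  0.     0.007] q [-0.64  0.62  0.63  1.47 -0.38  1.18  0.23]
```

View pics/p_w.png

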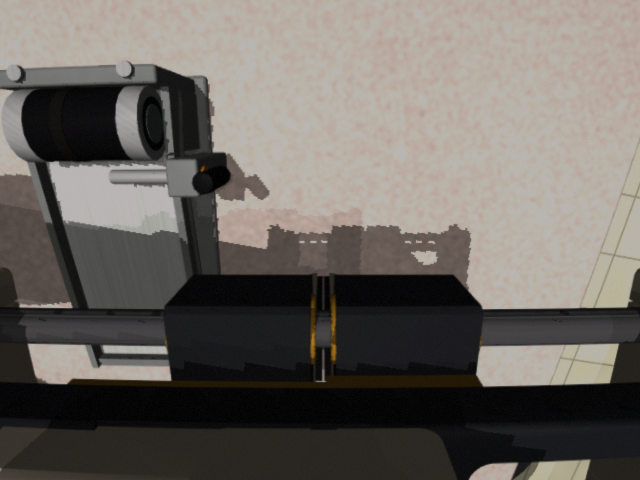

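View pics/p_s.png

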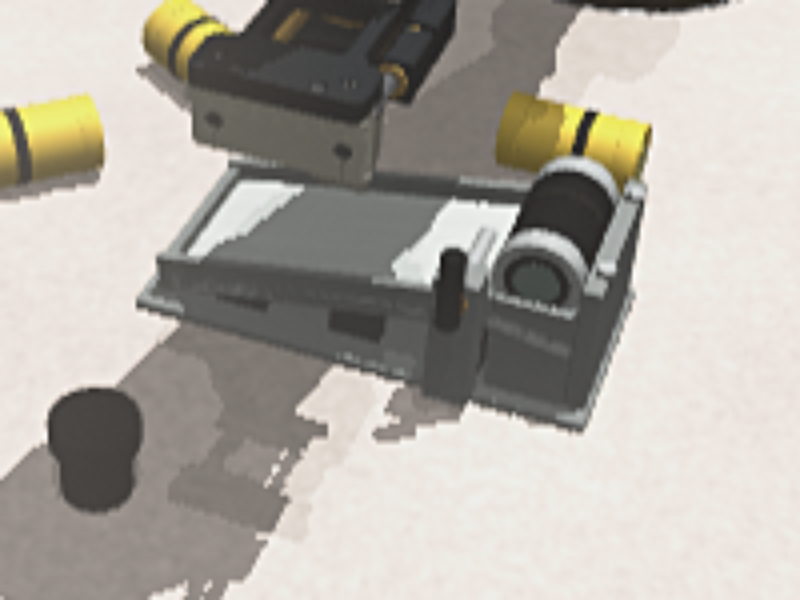

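View pics/p_t.png

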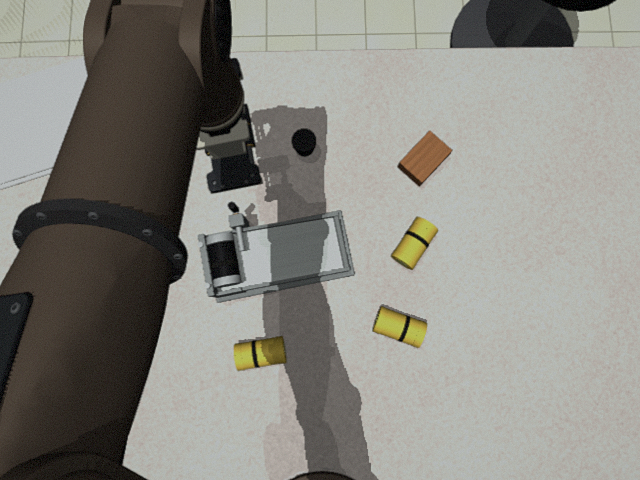

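Run:
```python
from h import *
import pickle
s=pickle.load(open("p.pkl","rb"))
a=cv2.imread("pics/p_w.png")[140:210,90:240]; cv2.imwrite("pics/p_z.png",cv2.resize(a,None,fx=5,fy=5))
for p,z in (((203,183),119),((110,176),79),((185,164),92)): print(w2ramp(wray(s,p,z)).round(1))
```

```text
[ 65.1 -89.3 119. ]
[ 65.2 -10.5  79. ]
[ 74.3 -69.8  92. ]
```

View pics/p_z.png

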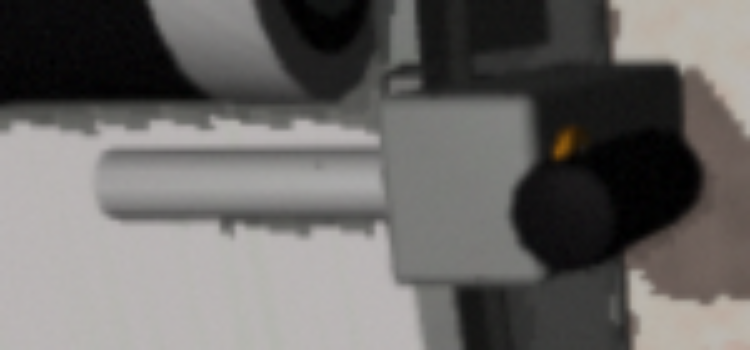

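Run:
```python
from h import *
a=eyes.get_image("scene"); b=cv2.imread("pics/a_scene.png")
for n,(x0,y0,x1,y1) in dict(dropper=(465,285,495,328),spare=(266,286,300,325),box=(186,245,236,280)).items():
    d=np.abs(a[y0:y1,x0:x1].astype(int)-b[y0:y1,x0:x1]); print(n,d.mean().round(1),(d.max(2)>60).sum())
cv2.imwrite("pics/q.png",a[150:380,150:550])
bot.sign_off()
```

```text
dropper 7.8 0
spare 26.9 327
box 7.3 0
the job is handed in; nothing more can be done
```

View pics/q.png

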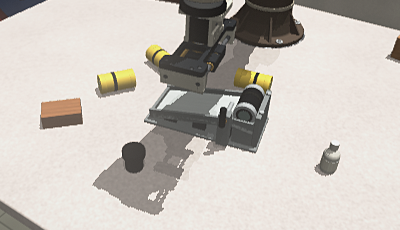

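I pushed the black tube up the ramp with two fingertips until it dropped over the crest and lay against the stop plate. I then pushed the keeper rod in by its knob. The job was handed in at about 13.5 s, with the gripper clear of everything.

**Last checks**
- **Tube:** measured from the wrist picture just after it dropped, its centre was at about ramp (101, -1) mm, against the seat at (100, 0). Pictures taken after the keeper push show it still against the stop plate.
- **Keeper:** the push force jumped from 1–2 N to 12 N at the end stop. The knob measured at ramp y ≈ -89 mm, where fully in is -90 mm. The rod tip lies across the lane behind the tube.
- **Bystanders:** the bottle and the box look unchanged in the scene picture. The spare's patch of the picture differs from the start, and I take that to be the arm's shadow. It stands at the same pixels as before, about (304, 142) in the top view, and the arm never went near it.

**One disagreement:** my first ramp fit from the fixed cameras was about 5 mm off along the ramp. I corrected it from the wrist view before pushing.

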